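# Check that a brake lever stops short of the bar and mark it as checked

### The arm

A 6-joint arm with a two-finger parallel gripper is mounted at the origin on a cart in front of the work surface, level with it; the furniture and walls round the work are solid. World frame = base frame: x ahead of the robot, y to its left, z up, the work surface at z = 0. Lengths are in mm, angles in rad, forces in N, time in s.
With the tool pointing down it reaches from about 350 to 975 mm from the base axis. Payload 7.1 kg.
Tool frame: the origin (TCP) lies between the finger pads; the fingertips stand 17 mm ahead of it and the grasp point (between the pads) lies 2 mm behind it (tip_reach is the y of the fingertips in the tool frame, in mm); y points along the fingers, x is the direction in which the jaws open and shut, and the axes are right-handed (so a half turn about y gives the same grasp; the last joint's range is limited). The gripper opens to 88 mm and grips with 3 to 60 N. Pads are 20 mm wide; open, the fingers measure 115 mm over their backs; the gripper's body (75 mm by 178 mm) begins 61 mm behind the grasp point.
Start: joints at [1.289, 0.423, 1.63, -0, 1.089, -0.019], TCP at [162.334, 603.533, 239.675] pointing down, gripper open.
Joint ranges: [-3, 3], [-0.9, 2.11], [0.09, 2.58], [-1.31, 4.45], [0.11, 2.69], [-2.54, 2.54]. Speed limits (rad/s): [2.39, 2.39, 3.01, 3.14, 3.14, 3.14].

### API

Orientations are given as a rotation vector (axis times angle).
In Python, from workcell import get_obs, get_image, camera_model, close_job, silhouettes, tip_of, tip_reach gives the robot as it stands. The module is installed in compiled form; this text tells all that it offers.
- The arm moves only by the tool arm_command, never from a script. Its argument "targets" is a list of rows, each a list of 4 numbers: the shift along the tool's x, y, z in mm, then the turn about the tool's y in rad. A call has 1 to 20 rows; each row shifts and turns the commanded pose from where the row before left it, along the tool's axes as they then stand; what a row does not reach is not made up. A row lasts 1/12 s, in which the tool goes at most 41.7 mm and 7.16 degrees, less where a joint would pass 70% of its speed; a pose out of reach is approached as far as the arm can. A call is refused whole if a number of a shift passes 41.7 or a number of a turn 0.125, either way. A call with a gripper value outside its range is refused whole. "gripper" is the opening in per cent of the stroke, from 0 (shut) to 100 (fully open), set as the call begins (left out, the last holds). The fingers move at their own pace and stop on an object; the grip force is fixed at half the most. Time passes only in rows, so rows that do not move let the fingers close. It gives the time, the measured TCP pose, the force and the opening at its end, in the units of the state.
- get_obs(): the state, without advancing time (a new reading comes with each control period).
- get_image(name): name is "scene" or "side" or "wrist"; returns the picture (420x560x3 uint8, blue, green, red); there is no depth.
- camera_model(name): a dict with "mtx" (3x3 intrinsics, pixels), "position" and "orientation" of the camera in the world. Camera axes: x right, y up, looking along -z (the intrinsics and any distortion apply to the point x, -y, -z); pixel columns grow to the right and rows downward; lengths in mm; the calibration is good to about 2 mm. A picture is of the moment at which its call begins: read the wrist's pose just before it. camera_model takes no time and is no camera call; for the wrist camera it gives the pose at the moment of the call.
- close_job(): hands the job in, once; it reports no verdict.
Trained networks look in the newest picture that a camera, given by its name, has taken for a name from the list of things; names that differ only in an ending like _2 or _b are one class to them, and where a whole thing is asked for, a point or a joint stands for the part that bears it (a point fixed in the world has none). Each returns a list of dicts, best first, with "conf" (0 to 1); they miss things now and then, are a little off and sometimes report something else, mostly with a low value. They report only what shows in the picture. A call takes as long as a camera call.
- silhouettes(camera, thing): "pixels" (420x560 bool, what is visible of it) and "at" ([column, row] in pixels, amid what is visible of it).
- tip_of(camera, thing): "at" ([column, row] in pixels: a listed point, or the origin of a listed thing).
The state is a dict: "t": time; "qpos": joint angles; "qvel": joint speeds; "joint_torque": joint torques, N m; "ee_pos": TCP position; "orientation": TCP orientation; "ft_force": force on the tool from outside, world axes, zero at the start; "moment": the same for the moment, N m; "width": finger opening in mm.
Only numpy, scipy, OpenCV 4.12 (cv2) and the standard library are available. Lean on these libraries where they do the work, as an engineer would, in place of code of your own. Each camera call takes 0.05 s, during which the arm holds its last target. There are 200 camera calls.

### The job

Check the red brake lever on the bench stand: with the outside of your fingers, press it gently in towards the black rubber grip until it comes up against its stop short of the bar, keep it pressed there for two seconds, then let it spring fully back out. Then mark it as checked by pushing the yellow tab with your fingers all the way along its track from the red end to the green end, and finish clear of everything. Do not take hold of anything, do not press on the grip bar, do not force the lever or tab hard against its stop, and leave the tin, the loupe and the screwdriver as they stand.

Things in the scene. Friction and masses are not known exactly. Their poses are not given: they have to be found in the camera images.
- stand: Fixed bench stand, a grey plate 12 mm thick, at most 125 mm high with all it carries. Origin on the bench surface; x away from the operator (from tab track to bar), y along the bar to the operator's left, z up. Plate: x = -150 to +65, y = -110 to +110 mm. Two dark posts at x = 35, y = -90 and +90 mm carry the bar. Yaw up to 0.35 rad either way.
- grip_bar: Handlebar piece fixed on the stand: steel bar 22 mm thick along the stand's y, with a black rubber grip 30 mm thick over y = -75 to +32 mm and a black bracket at y = 50 to 74 mm reaching forward to the lever's pivot. Origin on the bar's axis, at stand x = 35, y = 0, z = 105 mm.
- brake_lever (a joint): Red lever, rod 11 mm thick, level, 105 mm above the bench on the near (stand -x) side of the grip. Vertical hinge at stand x = 0, y = 62 mm; runs 130 mm to the right (-y) to a 15 mm ball. Rad: 0 let go (ball 58 mm clear of the grip), 0.30 at its stop (ball 18 mm clear). Sprung outward: at the press point 2.5 N at first, 5.5 N at the stop, then rigid.
- lever_pad (a point): Press point on the lever's near face, 107 mm along stand y from the pivot, at half the rod's thickness (105 mm above the bench). It moves with the lever: about 31 mm, nearly along stand +x, from fully out to the stop.
- tab (a joint): Yellow marker tab sliding along stand +y in a track at the front of the plate (stand x = -120 mm). Value in m: 0 at the red end (tab centre at stand y = -30 mm), 0.060 at the green end, where it meets a stop. Starts within 10 mm of the red end; friction about 1.5 N; stays where it is left.
- tab_side (a point): Centre of the upper part of the tab's right (stand -y) face, the face to push, 40 mm above the bench. The tab is 12 mm wide (stand x), 16 mm long (y), and stands free from the rails (19 mm above the bench) up to 54 mm. Plate top is at 12 mm; right of the tab are only the rails and a 3 mm high red disc.
- magnifier_arm: Furniture, fixed: a bench magnifier on a jointed arm that hangs over the bench to the right of the stand. Its lowest parts hang 0.48 m above the bench, at world x = 0.57 to 0.63, y = -0.38 to -0.04; from there it rises back to a post at x = 0.91, y = 0.10. Keep the wrist and forearm out of it: come to the stand from the near side (small x).
- tin: Bystander: loose round parts tin, 39 mm across, 22 mm high, upright beside the stand; origin at the centre of its underside. Leave alone.
- loupe: Bystander: loose black eye loupe, 36 mm across, 39 mm high, upright beside the stand; origin at the centre of its underside. Leave alone.
- screwdriver: Bystander: loose small screwdriver with an orange end, 92 mm long, 12 mm thick, lying beside the stand; origin under its middle. Leave alone.

How it is judged:
By the outcome, as a careful person would: the job done as asked, in the order asked, and still so for the second after the job is handed in, with the robot touching nothing.
It also fails if it takes over 67 s, if anything falls off the work surface, if the arm or the gripper's body presses on something with over 40 N, if the wrist force passes 120 N, or if a joint passes its speed limit or range.

## Working session

There is one attempt and no reset: what is moved stays moved. The work goes in short steps, Python scripts to look and compute and a tool call to move; the robot and the scene stay as the last step left them, time stands still between calls to the robot, and variables do not carry over. Pictures are saved under pics/ and viewed, about 8 in all and at most 12, crops included, and the job is handed in when it is done.

Besides the shell and the picture viewer there is one more tool, called after "Emit:" as name(argument=value, ...), one argument or row to a line, values as JSON. arm_command: Moves the arm, as the interface text tells. Its arguments: {"type":"object","properties":{"targets":{"type":"array","items":{"type":"array","items":{"type":"number"}}},"gripper":{"type":"number"}},"required":["targets"]}

```bash
mkdir -p pics; cat > h.py <<'E'
import numpy as np, cv2
from scipy.spatial.transform import Rotation as R
from workcell import *
def cam(n):
    m=camera_model(n); o=np.array(m["orientation"],float)
    Rm=o if o.shape==(3,3) else R.from_rotvec(o).as_matrix()
    return m,np.array(m["mtx"]),np.array(m["position"]),Rm
def ray(n,uv,c=None):
    m,K,p,Rm=c or cam(n)
    d=np.linalg.solve(K,[uv[0],uv[1],1.]); d=Rm@np.array([d[0],-d[1],-d[2]]); return p,d/np.linalg.norm(d)
def proj(n,P,c=None):
    m,K,p,Rm=c or cam(n)
    q=Rm.T@(np.array(P,float)-p); q=K@np.array([q[0],-q[1],-q[2]]); return q[:2]/q[2]
def onz(n,uv,z):
    p,d=ray(n,uv); return p+d*(z-p[2])/d[2]
def tri(rs):
    A=sum(np.eye(3)-np.outer(d,d) for p,d in rs); b=sum((np.eye(3)-np.outer(d,d))@p for p,d in rs); return np.linalg.solve(A,b)
E
python3 - <<'E'
from h import *
np.set_printoptions(precision=3,suppress=True)
for n in ["scene","side","wrist"]:
    cv2.imwrite(f"pics/a_{n}.png",get_image(n)); m=camera_model(n); print(n,m)
    for t in ["stand","grip_bar","lever_pad","tab_side","tin","loupe","screwdriver"]:
        r=tip_of(n,t)
        print(t,[(np.round(x["at"],1),round(x["conf"],2)) for x in r[:2]])
print(get_obs()); print(tip_reach if not callable(tip_reach) else "fn")
a=[cv2.imread(f"pics/a_{n}.png") for n in["scene","side"]]
E
```

```text
scene {'mtx': array([[382.975,   0.   , 282.849],
       [  0.   , 382.975, 205.829],
       [  0.   ,   0.   ,   1.   ]]), 'position': array([ 208.945, -580.917,  438.938]), 'orientation': array([ 1.128, -0.279, -0.453])}
stand [(array([259.1, 224.6]), 0.57)]
grip_bar [(array([264.6, 183.3]), 0.61)]
lever_pad [(array([250.4, 192.2]), 0.65)]
tab_side [(array([222.9, 229.8]), 0.41)]
tin [(array([212. , 207.7]), 0.6)]
loupe [(array([275.5, 256.1]), 0.78)]
screwdriver [(array([315.7, 237.8]), 0.59)]
side {'mtx': array([[408.842,   0.   , 274.297],
       [  0.   , 408.842, 212.981],
       [  0.   ,   0.   ,   1.   ]]), 'position': array([ 480.546, -737.805,  574.623]), 'orientation': array([ 1.057, -0.069, -0.099])}
stand [(array([263.6, 223.9]), 0.95)]
grip_bar [(array([275.2, 186.5]), 0.76)]
lever_pad [(array([253.7, 198.5]), 0.72), (array([306.3, 247.9]), 0.7)]
tab_side [(array([224.1, 227.3]), 0.48)]
tin [(array([241.4, 199.6]), 0.51)]
loupe [(array([276.1, 187.9]), 0.66), (array([252.1, 262. ]), 0.61)]
screwdriver [(array([307.4, 249.2]), 0.62)]
wrist {'mtx': array([[330.322,   0.   , 278.907],
       [  0.   , 330.322, 210.826],
       [  0.   ,   0.   ,   1.   ]]), 'position': array([ 81.931, 625.91 , 384.606]), 'orientation': array([-0.259, -0.199,  1.297])}
stand []
grip_bar []
lever_pad []
tab_side []
tin []
loupe []
screwdriver []
{'t': 1.2, 'qpos': array([ 1.289,  0.423,  1.63 , -0.   ,  1.089, -0.019]), 'qvel': array([ 0.001,  0.   , -0.001, -0.001, -0.001, -0.002]), 'joint_torque': array([  0.002, -54.457, -27.405,   0.065,   0.017,  -0.   ]), 'ee_pos': array([162.327, 603.525, 239.669]), 'orientation': array([-1.322, -1.013,  1.013]), 'ft_force': array([-0.279, -0.349, -0.043]), 'moment': array([ 0.012, -0.01 , -0.001]), 'width': 87.90216228593802}
17.0
```

View pics/a_scene.png

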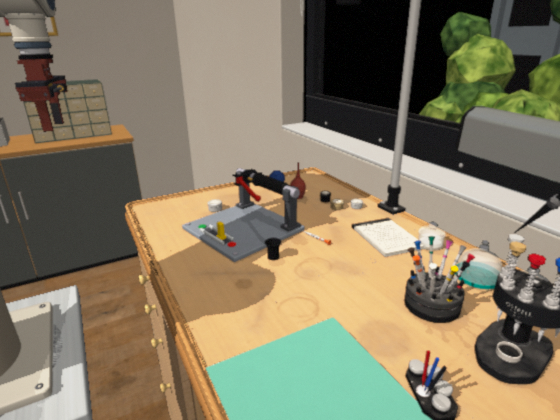

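View pics/a_side.png

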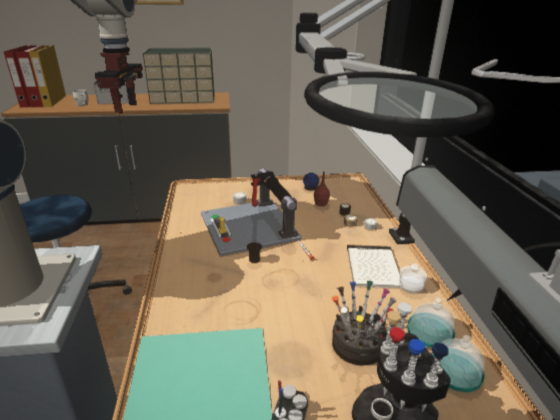

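The scene view shows the stand at about (245,230), with the lever at (247,190), the tab at (221,230) and the loupe at (274,248). The side view agrees: stand at (250,225), tab at (218,228).

```bash
python3 - <<'E'
from h import *
np.set_printoptions(precision=1,suppress=True)
P={"stand":([259.1,224.6],[263.6,223.9]),"grip":([264.6,183.3],[275.2,186.5]),"pad":([250.4,192.2],[253.7,198.5]),"tab":([222.9,229.8],[224.1,227.3]),"tin":([212,207.7],[241.4,199.6]),"loupe":([275.5,256.1],[252.1,262]),"sd":([315.7,237.8],[307.4,249.2])}
for k,(a,b) in P.items():
    z={"stand":0,"grip":105,"pad":105,"tab":40}.get(k,0)
    print(k,tri([ray("scene",a),ray("side",b)]),onz("scene",a,z),onz("side",b,z))
# fit stand pose
from scipy.optimize import least_squares
L={"stand":(0,0,0),"grip":(35,0,105),"pad":(-5.5,-45,105),"tab":(-120,-34,40)}
def f(v):
    c,s=np.cos(v[2]),np.sin(v[2]);r=[]
    for k,l in L.items():
        l=np.array(l,float)
        if k=="tab": l[1]+=v[3]
        w=[v[0]+c*l[0]-s*l[1],v[1]+s*l[0]+c*l[1],l[2]]
        for n,uv in zip(["scene","side"],P[k]): r+=list(proj(n,w)-uv)
    return np.array(r)
s=least_squares(f,[450,150,0,0],loss="soft_l1");print(s.x,np.degrees(s.x[2]),f(s.x))
o=get_obs();Rm=R.from_rotvec(o["orientation"]).as_matrix();print(Rm)
m,K,p,C=cam("wrist");print(Rm.T@(p-o["ee_pos"]),Rm.T@C)
E
```

```text
stand [565.1 200.3   8.3] [570.5 210.1   0. ] [566.4 218.9   0. ]
grip [599.6 232.8 101.8] [593.3 217.4 105. ] [599.  233.1 105. ]
pad [537.3 175.9 104.7] [538.7 181.8 105. ] [537.4 169.6 105. ]
tab [459.6 164.2  32.1] [455.8 155.7  40. ] [460.5 145.6  40. ]
tin [513.3 406.7 -18.1] [501.8 370.7   0. ] [512.5 368.8   0. ]
loupe [522.1  27.4  16.9] [535.7  55.4   0. ] [523.4  47.1   0. ]
sd [665.5  94.9  -7.8] [656.4  80.4   0. ] [663.3  86.5   0. ]
[563.4 218.3  44.1 -20.7] 2527.976752288994 [-3.9 -0.6 -1.1  0.2  0.7 -1.1  0.1  1.6 11.5 -0.9 10.6 -1.1 -0.2  1.9
 -3.3 -0.2]
[[ 0.3 -0.  -1. ]
 [ 1.  -0.   0.3]
 [-0.  -1.  -0. ]]
[   0.7 -144.9   83.5] [[ 1.   0.  -0. ]
 [-0.   0.3 -1. ]
 [-0.   1.   0.3]]
```

```bash
cat > plan.py <<'E'
from h import *
# stand: x,y,yaw in S ; give tool shift to a stand-frame target
def w(S,l):
    c,s=np.cos(S[2]),np.sin(S[2]); return np.array([S[0]+c*l[0]-s*l[1],S[1]+s*l[0]+c*l[1],l[2]])
def go(S,l):
    o=get_obs();T=R.from_rotvec(o["orientation"]).as_matrix()
    x=T[:,0]; yaw=np.arctan2(-x[0],x[1])  # tool x = stand +y when yaw==S[2]
    c,s=np.cos(S[2]),np.sin(S[2]);d=o["ee_pos"][:2]-S[:2]
    print("t",round(o["t"],2),"F",np.round(o["ft_force"],1),"width",round(o["width"],1),"stand-frame TCP",np.round([c*d[0]+s*d[1],-s*d[0]+c*d[1],o["ee_pos"][2]],1))
    print("tool shift",np.round(T.T@(w(S,l)-o["ee_pos"]),1),"yaw now",round(yaw,3),"turn needed about tool y",round(-(S[2]-yaw),3),"q",np.round(o["qpos"],2))
E
python3 - <<'E'
from plan import *
np.set_printoptions(precision=3,suppress=True)
P={"stand":([259.1,224.6],[263.6,223.9]),"grip":([264.6,183.3],[275.2,186.5]),"pad":([250.4,192.2],[253.7,198.5]),"tab":([222.9,229.8],[224.1,227.3])}
from scipy.optimize import least_squares
def f(v):
    L={"stand":(0,0,0),"grip":(35,0,105),"pad":(-44,-45,105),"tab":(-120,-38+v[3],40)}
    return np.concatenate([proj(n,w(v,l))-uv for k,l in L.items() for n,uv in zip(["scene","side"],P[k])])
s=least_squares(f,[565,215,0.1,0],loss="soft_l1");print(s.x,f(s.x).reshape(-1,2))
print(w(s.x,(-120,-33,40)))
go(s.x,(-200,-33,240))
E
```

```text
[566.086 220.833   0.235  -2.35 ] [[-3.373 -1.257]
 [-0.188 -0.352]
 [ 0.385 -1.909]
 [ 0.624  0.659]
 [ 0.711  2.522]
 [-1.402  0.569]
 [ 1.542  0.051]
 [-0.71  -1.631]]
[457.044 160.844  40.   ]
t 1.2 F [-0.3 -0.3 -0. ] width 87.9 stand-frame TCP [-303.7  466.1  239.7]
tool shift [-389.1   -0.3 -329.3] yaw now -0.263 turn needed about tool y -0.497 q [ 1.29  0.42  1.63 -0.    1.09 -0.02]
```

Emit:
arm_command(
  targets=[
    [0, 0, 0, -0.124],
    [0, 0, 0, -0.124],
    [0, 0, 0, -0.124],
    [0, 0, 0, -0.125],
    [-35, 0, -7.4, 0],
    [-35, 0, -7.4, 0],
    [-35, 0, -7.4, 0],
    [-35, 0, -7.4, 0],
    [-35, 0, -7.4, 0],
    [-35, 0, -7.4, 0],
    [-35, 0, -7.4, 0],
    [-35, 0, -7.4, 0],
    [-35, 0, -7.4, 0],
    [-35, 0, -7.4, 0],
    [-35, 0, -7.4, 0],
    [-35, 0, -7.4, 0],
    [-35, 0, -7.4, 0],
    [-35, 0, -7.4, 0],
  ],
  gripper=0,
)

```text
t: 2.7
ee_pos: [377.3, 149.4, 240.0]
orientation: [-1.09, -1.381, 1.379]
ft_force: [-0.0, 0.8, -0.1]
width: 0.5
```

```bash
python3 - <<'E'
from plan import *
np.set_printoptions(precision=3,suppress=True)
S0=[566.1,220.8,.235]
go(S0,(-200,-33,240))
cv2.imwrite("pics/b.png",get_image("wrist")); print({k:v for k,v in camera_model("wrist").items() if k!="mtx"})
for t in ["stand","grip_bar","brake_lever","lever_pad","tab","tab_side","tin","loupe","screwdriver"]:
    print(t,[(np.round(x["at"],1),round(x["conf"],2)) for x in tip_of("wrist",t)[:2]])
for l in [(0,0,0),(35,0,105),(-44,-45,105),(-120,-38,40),(-150,-110,12),(-150,110,12)]: print(l,proj("wrist",w(S0,l)))
E
```

```text
t 2.7 F [-0.   0.8 -0.1] width 0.5 stand-frame TCP [-200.2  -25.5  240. ]
tool shift [-7.5  0.  -0.2] yaw now 0.234 turn needed about tool y -0.001 q [ 0.35  0.09  2.09  0.    0.96 -1.46]
{'position': array([298.139, 127.387, 384.866]), 'orientation': array([-0.22 , -0.274,  1.787])}
stand []
grip_bar [(array([272.6, 255.4]), 0.22)]Traceback (most recent call last):
  File "<stdin>", line 7, in <module>
ValueError: it knows: grip_bar, lever_pad, loupe, magnifier_arm, screwdriver, stand, tab_side, tin
```

View pics/b.png

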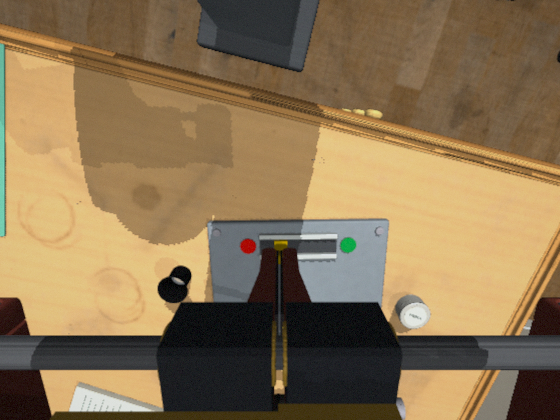

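The wrist view shows the plate's front edge running from (208,221) to (387,219). The red disc is at (248,246), the green disc at (348,245) and the tab at (281,244). The gripper hides the lever.

```bash
python3 - <<'E'
from plan import *
np.set_printoptions(precision=2,suppress=True)
S0=[566.1,220.8,.235]
a,b=onz("wrist",(208.5,220.5),12),onz("wrist",(387,219.5),12)
d=b-a;print(a,b,np.linalg.norm(d),"yaw",np.arctan2(-d[0],d[1]))
yaw=np.arctan2(-d[0],d[1]); m=(a+b)/2; S=[m[0]+150*np.cos(yaw),m[1]+150*np.sin(yaw),yaw];print("S",S)
def loc(S,P):
    c,s=np.cos(S[2]),np.sin(S[2]);d=P[:2]-np.array(S[:2]);return np.array([c*d[0]+s*d[1],-s*d[0]+c*d[1]])
for n,uv,z in [("red",(248,246),15),("green",(348,245),15),("tabtop",(281,244),54),("tin",(413,310),22),("loupe",(173,288),0)]: print(n,loc(S,onz("wrist",uv,z)))
for t in ["lever_pad","tab_side","tin","loupe"]:
    print(t,[(np.round(x["at"],1),round(x["conf"],2)) for x in tip_of("wrist",t)[:2]])
im=cv2.imread("pics/b.png")[200:280,200:400];cv2.imwrite("pics/b2.png",cv2.resize(im,None,fx=4,fy=4,interpolation=3))
E
```

```text
[441.77  78.79  12.  ] [392.28 286.02  12.  ] 213.0579377408899 yaw 0.23443782940014757
S [np.float64(562.9218753833482), np.float64(217.2512094819495), np.float64(0.23443782940014757)]
red [-118.    -60.17]
green [-118.59   61.2 ]
tabtop [-137.12  -20.28]
tin [-31.49 147.43]
loupe [ -52.   -162.62]
lever_pad []
tab_side [(array([273.1, 256.5]), 0.51)]
tin [(array([410.5, 305.1]), 0.68)]
loupe [(array([180.3, 275.1]), 0.87)]
```

View pics/b2.png

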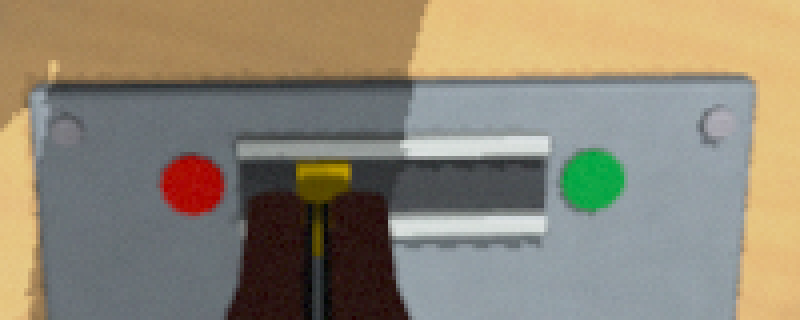

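Emit:
arm_command(
  targets=[
    [-2, 23, -16, 0],
    [-2, 23, -16, 0],
    [-2, 23, -16, 0],
    [-2, 23, -16, 0],
    [-2, 23, -16, 0],
    [-1, 22, -16, 0],
    [0, 0, -10, 0],
    [0, 0, -10, 0],
    [0, 0, -8, 0],
    [0, 0, 0, 0],
  ],
)

```text
t: 3.88
ee_pos: [502.2, 170.3, 104.3]
orientation: [-1.091, -1.384, 1.378]
ft_force: [1.2, 0.1, 0.9]
width: 0.5
```

```bash
python3 - <<'E'
from plan import *
go([564.6,217.7,.2344],(-20,-34,103))
a=get_image("scene")[120:270,180:330];b=get_image("side")[130:280,180:330]
cv2.imwrite("pics/c.png",cv2.resize(np.hstack([a,b]),(800,400),interpolation=2))
for n in ["scene","side"]: print([(np.round(x["at"],1),x["conf"]) for x in tip_of(n,"lever_pad")[:2]], proj(n,w([564.6,217.7,.2344],(-44,-45,105))))
E
```

```text
t 3.88 F [1.2 0.1 0.9] width 0.5 stand-frame TCP [-71.7 -31.6 104.3]
tool shift [ -2.5   1.5 -51.7] yaw now 0.235 turn needed about tool y 0.001 q [ 0.3   0.49  1.92  0.    0.73 -1.5 ]
[(array([249.8, 191.1]), 0.45)] [251.08338904 195.29884057]
[(array([252.5, 196.8]), 0.6)] [251.78098188 199.6725164 ]
```

View pics/c.png

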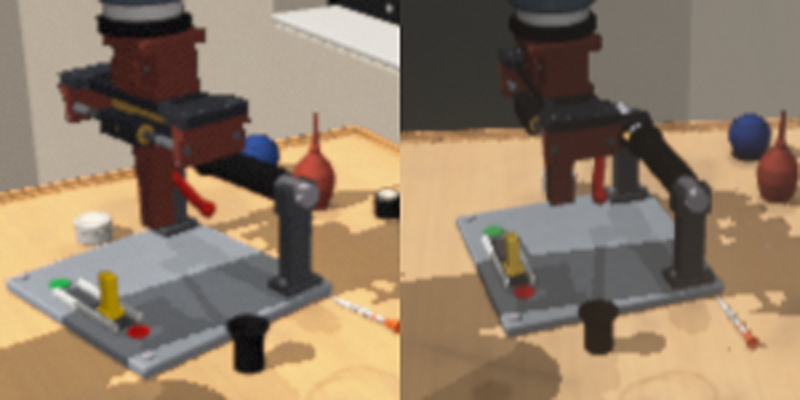

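The crop shows the closed fingers just in front of the red lever and level with it. The tab is at the red end and nothing else has moved.

Emit:
arm_command(
  targets=[
    [-0.5, 0, -3, 0],
    [-0.5, 0, -3, 0],
    [-0.5, 0, -3, 0],
    [-0.5, 0, -3, 0],
    [0, 0, -2, 0],
    [0, 0, -2, 0],
    [0, 0, 0, 0],
    [0, 0, 0, 0],
  ],
)

```text
t: 4.75
ee_pos: [516.0, 170.8, 102.6]
orientation: [-1.089, -1.379, 1.38]
ft_force: [-0.3, -0.1, -0.6]
width: 0.7
```

Emit:
arm_command(
  targets=[
    [0, 0, -2, 0],
    [0, 0, -2, 0],
    [0, 0, -2, 0],
    [0, 0, -2, 0],
    [0, 0, 0, 0],
    [0, 0, 0, 0],
  ],
)

```text
t: 5.25
ee_pos: [523.4, 172.4, 102.4]
orientation: [-1.089, -1.379, 1.38]
ft_force: [-1.9, -3.3, -1.0]
width: 0.3
```

Emit:
arm_command(
  targets=[
    [0, 0, -2, 0],
    [0, 0, -2, 0],
    [0, 0, -2, 0],
    [0, 0, -2, 0],
    [0, 0, 0, 0],
    [0, 0, 0, 0],
  ],
)

```text
t: 5.75
ee_pos: [531.7, 174.7, 102.7]
orientation: [-1.089, -1.38, 1.379]
ft_force: [-3.2, -1.0, -1.0]
width: 0.3
```

Emit:
arm_command(
  targets=[
    [0, 0, -2, 0],
    [0, 0, -2, 0],
    [0, 0, -2, 0],
    [0, 0, -2, 0],
    [0, 0, -2, 0],
    [0, 0, 0, 0],
    [0, 0, 0, 0],
  ],
)

```text
t: 6.33
ee_pos: [541.4, 176.7, 102.6]
orientation: [-1.089, -1.379, 1.38]
ft_force: [-3.4, -2.5, 0.0]
width: 0.4
```

Emit:
arm_command(
  targets=[
    [0, 0, -2, 0],
    [0, 0, -2, 0],
    [0, 0, -1, 0],
    [0, 0, 0, 0],
    [0, 0, 0, 0],
  ],
)

```text
t: 6.75
ee_pos: [546.1, 177.6, 102.6]
orientation: [-1.089, -1.379, 1.38]
ft_force: [-4.1, -4.5, -0.2]
width: 0.3
```

```bash
python3 - <<'E'
from plan import *
for i in range(3): get_image("side"); go([564.6,217.7,.2344],(-20,-34,103))
E
```

```text
t 6.8 F [-4.3 -4.   0.9] width 0.4 stand-frame TCP [-27.4 -34.7 102.6]
tool shift [ 0.7 -0.4 -7.4] yaw now 0.234 turn needed about tool y -0.0 q [ 0.29  0.54  1.82 -0.    0.78 -1.51]
t 6.85 F [-4.4 -4.6 -0. ] width 0.8 stand-frame TCP [-27.4 -34.7 102.6]
tool shift [ 0.7 -0.4 -7.4] yaw now 0.234 turn needed about tool y -0.0 q [ 0.29  0.54  1.82 -0.    0.78 -1.51]
t 6.9 F [-4.  -4.8  0.8] width 0.6 stand-frame TCP [-27.4 -34.7 102.6]
tool shift [ 0.7 -0.4 -7.4] yaw now 0.234 turn needed about tool y -0.0 q [ 0.29  0.54  1.82 -0.    0.78 -1.51]
```

Emit:
arm_command(
  targets=[
    [0, 0, -1, 0],
    [0, 0, -1, 0],
    [0, 0, 0, 0],
    [0, 0, 0, 0],
  ],
)

```text
t: 7.23
ee_pos: [547.9, 178.1, 102.6]
orientation: [-1.089, -1.379, 1.38]
ft_force: [-3.7, -4.1, -0.4]
width: 0.2
```

Emit:
arm_command(
  targets=[
    [0, 0, -1, 0],
    [0, 0, 0, 0],
    [0, 0, 0, 0],
  ],
)

```text
t: 7.48
ee_pos: [548.8, 178.3, 102.5]
orientation: [-1.089, -1.379, 1.381]
ft_force: [-4.5, -4.9, 0.0]
width: 0.5
```

Emit:
arm_command(
  targets=[
    [0, 0, -1, 0],
    [0, 0, 0, 0],
    [0, 0, 0, 0],
  ],
)

```text
t: 7.73
ee_pos: [549.8, 178.5, 102.5]
orientation: [-1.089, -1.379, 1.381]
ft_force: [-4.5, -4.6, 0.6]
width: 0.2
```

Emit:
arm_command(
  targets=[
    [0, 0, -1, 0],
    [0, 0, 0, 0],
    [0, 0, 0, 0],
  ],
)

```text
t: 7.98
ee_pos: [550.7, 178.6, 102.5]
orientation: [-1.089, -1.378, 1.381]
ft_force: [-4.0, -5.4, 0.6]
width: 0.6
```

Emit:
arm_command(
  targets=[
    [0, 0, -1, 0],
    [0, 0, 0, 0],
    [0, 0, 0, 0],
  ],
)

```text
t: 8.23
ee_pos: [551.1, 178.6, 102.5]
orientation: [-1.088, -1.377, 1.382]
ft_force: [-6.5, -5.5, 2.2]
width: 0.4
```

```bash
python3 - <<'E'
from plan import *
f=[]
for i in range(3):
    a=get_image("scene"); f.append(get_obs()["ft_force"])
print(np.mean(f,0)); go([564.6,217.7,.2344],(-20,-34,103)); b=get_image("side")
cv2.imwrite("pics/d.png",cv2.resize(np.hstack([a[140:230,210:310],b[150:240,220:320]]),(800,360),interpolation=2))
E
```

```text
[-6.4673767  -5.69354096  1.47189632]
t 8.38 F [-6.9 -5.1  1.8] width 0.4 stand-frame TCP [-22.3 -34.9 102.4]
tool shift [ 0.9 -0.6 -2.3] yaw now 0.234 turn needed about tool y -0.0 q [ 0.29  0.55  1.81 -0.    0.79 -1.51]
```

View pics/d.png

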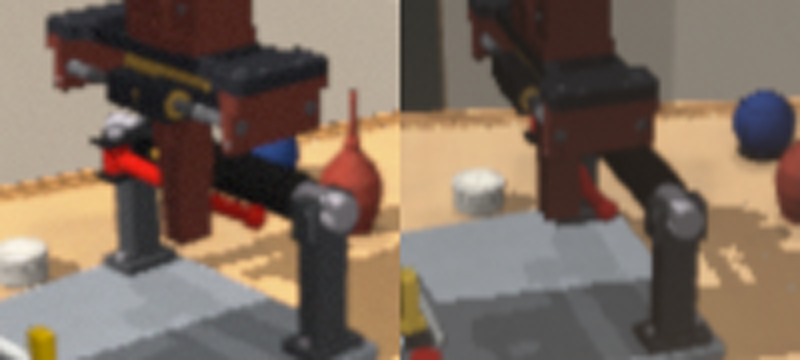

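The lever is now nearly parallel to the grip. The force along stand x rose to about 7.6 N while the arm all but stopped, so it is on its stop. I'll add a small margin and hold.

Emit:
arm_command(
  targets=[
    [0, 0, -0.3, 0],
    [0, 0, 0, 0],
    [0, 0, 0, 0],
    [0, 0, 0, 0],
    [0, 0, 0, 0],
    [0, 0, 0, 0],
    [0, 0, 0, 0],
    [0, 0, 0, 0],
    [0, 0, 0, 0],
    [0, 0, 0, 0],
    [0, 0, 0, 0],
    [0, 0, 0, 0],
    [0, 0, 0, 0],
    [0, 0, 0, 0],
    [0, 0, 0, 0],
    [0, 0, 0, 0],
  ],
)

```text
t: 9.77
ee_pos: [551.1, 178.6, 102.4]
orientation: [-1.088, -1.377, 1.382]
ft_force: [-6.4, -6.4, 2.6]
width: 0.6
```

Emit:
arm_command(
  targets=[
    [0, 0, 0, 0],
    [0, 0, 0, 0],
    [0, 0, 0, 0],
    [0, 0, 0, 0],
    [0, 0, 0, 0],
    [0, 0, 0, 0],
    [0, 0, 0, 0],
    [0, 0, 0, 0],
    [0, 0, 0, 0],
    [0, 0, 0, 0],
    [0, 0, 0, 0],
    [0, 0, 0, 0],
    [0, 0, 0, 0],
    [0, 0, 0, 0],
  ],
)

```text
t: 10.93
ee_pos: [551.1, 178.6, 102.4]
orientation: [-1.088, -1.377, 1.382]
ft_force: [-6.9, -6.0, 3.1]
width: 0.6
```

Emit:
arm_command(
  targets=[
    [0, 0, 2, 0],
    [0, 0, 3.5, 0],
    [0, 0, 3.5, 0],
    [0, 0, 3.5, 0],
    [0, 0, 3.5, 0],
    [0, 0, 3.5, 0],
    [0, 0, 3.5, 0],
    [0, 0, 3.5, 0],
    [0, 0, 3.5, 0],
    [0, 0, 3.5, 0],
    [0, 0, 3.5, 0],
    [0, 0, 3.5, 0],
    [0, 0, 3.5, 0],
    [0, 0, 3.5, 0],
    [-5, 0, 10, 0],
    [-5, 0, 10, 0],
    [-5, 0, 10, 0],
    [-5, 0, 10, 0],
    [-5, 0, 10, 0],
    [0, 0, 0, 0],
  ],
)

```text
t: 12.6
ee_pos: [460.7, 130.9, 102.4]
orientation: [-1.088, -1.377, 1.381]
ft_force: [-0.3, 0.7, -0.1]
width: 0.4
```

```bash
python3 - <<'E'
from plan import *
S=[564.6,217.7,.2344]
go(S,(-120,-60,49))
for n in ["scene","side"]:
    im=get_image(n); cv2.imwrite(f"pics/e_{n}.png",im)
    print([(np.round(x["at"],1),round(x["conf"],2)) for x in tip_of(n,"lever_pad")[:2]],[(np.round(x["at"],1),round(x["conf"],2)) for x in tip_of(n,"tab_side")[:2]])
    print(proj(n,w(S,(-120,-28,40))))
a,b=[cv2.imread(f"pics/e_{n}.png") for n in("scene","side")]
cv2.imwrite("pics/e.png",cv2.resize(np.hstack([a[140:260,190:310],b[150:270,200:320]]),(800,400),interpolation=2))
E
```

```text
t 12.6 F [-0.3  0.7 -0.1] width 0.4 stand-frame TCP [-121.2  -60.3  102.4]
tool shift [ 0.3 53.4 -1.3] yaw now 0.233 turn needed about tool y -0.001 q [ 0.25  0.44  2.03 -0.    0.68 -1.55]
[(array([251.5, 196.7]), 0.5), (array([313.6, 238. ]), 0.17)] [(array([226.4, 229.5]), 0.57)]
[221.20286016 228.71961225]
[(array([254.1, 196.9]), 0.64)] []
[221.63654231 223.95347586]
```

View pics/e.png

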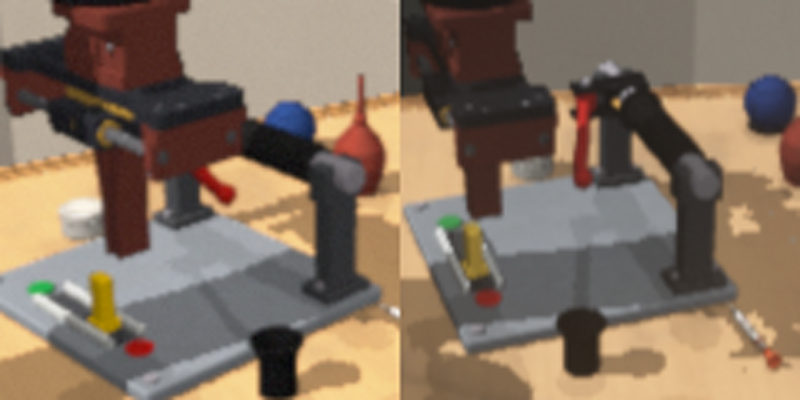

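The lever has sprung back out fully. The tab is still at the red end and the fingers are above and to the right of it.

Emit:
arm_command(
  targets=[
    [0, 14, 0, 0],
    [0, 14, 0, 0],
    [0, 14, 0, 0],
    [0, 11, 0, 0],
    [0, 0, 0, 0],
    [0, 0, 0, 0],
  ],
)

```text
t: 13.4
ee_pos: [463.0, 132.6, 49.2]
orientation: [-1.088, -1.379, 1.381]
ft_force: [-0.7, -0.7, -0.4]
width: 0.5
```

```bash
python3 - <<'E'
from plan import *
S=[564.6,217.7,.2344]
go(S,(-120,18,49))
a,b=get_image("scene"),get_image("side")
cv2.imwrite("pics/f.png",cv2.resize(np.hstack([a[180:260,180:260],b[180:260,180:260]]),(800,400),interpolation=2))
E
```

```text
t 13.4 F [-0.7 -0.7 -0.4] width 0.5 stand-frame TCP [-118.6  -59.2   49.2]
tool shift [77.2  0.2  1.4] yaw now 0.234 turn needed about tool y -0.0 q [ 0.25  0.54  2.04  0.    0.56 -1.55]
```

View pics/f.png

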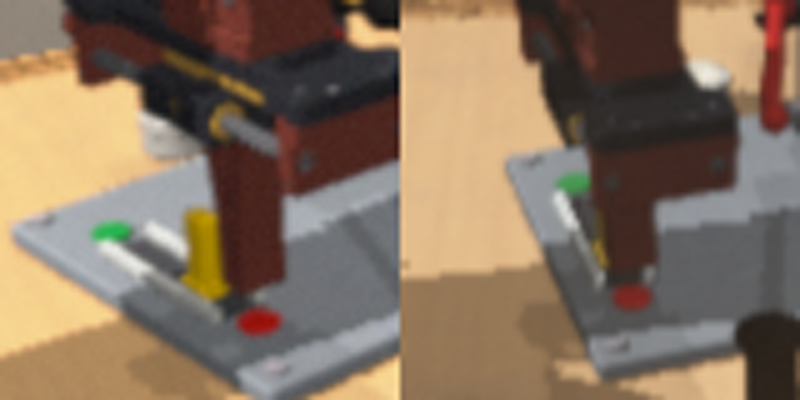

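The fingers are down to the right of the tab and in line with it. Start the push.

Emit:
arm_command(
  targets=[
    [3, 0, 0.5, 0],
    [3, 0, 0.5, 0],
    [3, 0, 0.4, 0],
    [3, 0, 0, 0],
    [3, 0, 0, 0],
    [3, 0, 0, 0],
    [3, 0, 0, 0],
    [3, 0, 0, 0],
    [3, 0, 0, 0],
    [3, 0, 0, 0],
    [3, 0, 0, 0],
    [3, 0, 0, 0],
    [3, 0, 0, 0],
    [3, 0, 0, 0],
    [3, 0, 0, 0],
    [3, 0, 0, 0],
    [3, 0, 0, 0],
    [0, 0, 0, 0],
  ],
)

```text
t: 15.0
ee_pos: [449.9, 182.3, 49.6]
orientation: [-1.089, -1.38, 1.38]
ft_force: [0.4, -0.3, -0.8]
width: 0.7
```

```bash
python3 - <<'E'
from plan import *
S=[564.6,217.7,.2344]
go(S,(-120,10,49))
a,b=get_image("scene"),get_image("side")
cv2.imwrite("pics/g.png",cv2.resize(np.hstack([a[180:260,180:260],b[180:260,180:260]]),(800,400),interpolation=2))
E
```

```text
t 15.0 F [ 0.4 -0.3 -0.8] width 0.7 stand-frame TCP [-119.8   -7.8   49.6]
tool shift [17.8  0.6  0.2] yaw now 0.235 turn needed about tool y 0.0 q [ 0.36  0.55  2.03  0.    0.56 -1.45]
```

View pics/g.png

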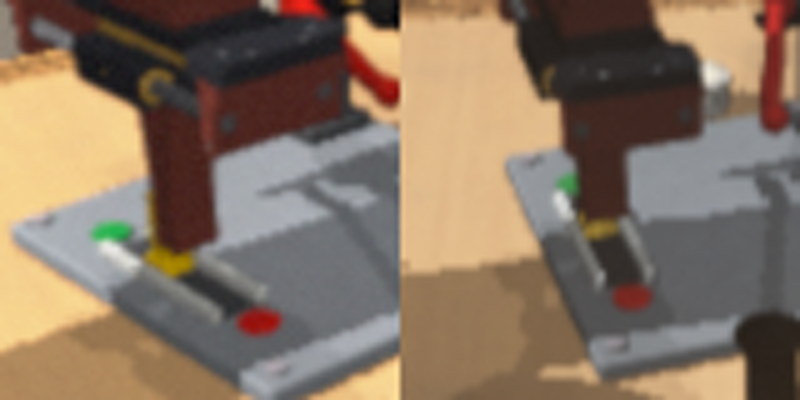

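The tab is moving along the track. Continue towards the stop.

Emit:
arm_command(
  targets=[
    [2, 0, 0, 0],
    [2, 0, 0, 0],
    [2, 0, 0, 0],
    [2, 0, 0, 0],
    [2, 0, 0, 0],
    [1, 0, 0, 0],
    [1, 0, 0, 0],
    [0, 0, 0, 0],
    [0, 0, 0, 0],
  ],
)

```text
t: 15.85
ee_pos: [447.2, 193.6, 49.7]
orientation: [-1.089, -1.38, 1.379]
ft_force: [0.3, 0.2, -0.4]
width: 0.3
```

Emit:
arm_command(
  targets=[
    [1, 0, 0, 0],
    [1, 0, 0, 0],
    [0, 0, 0, 0],
    [0, 0, 0, 0],
  ],
)

```text
t: 16.18
ee_pos: [446.7, 195.4, 49.7]
orientation: [-1.089, -1.379, 1.38]
ft_force: [-0.3, -0.6, 0.0]
width: 0.5
```

Emit:
arm_command(
  targets=[
    [1, 0, 0, 0],
    [0, 0, 0, 0],
    [0, 0, 0, 0],
  ],
)

```text
t: 16.43
ee_pos: [446.6, 196.4, 49.7]
orientation: [-1.089, -1.38, 1.38]
ft_force: [0.1, -1.6, 0.3]
width: 0.5
```

Emit:
arm_command(
  targets=[
    [1, 0, 0, 0],
    [0, 0, 0, 0],
    [0, 0, 0, 0],
  ],
)

```text
t: 16.68
ee_pos: [446.3, 197.4, 49.7]
orientation: [-1.089, -1.38, 1.38]
ft_force: [0.3, -0.8, 1.5]
width: 0.4
```

Emit:
arm_command(
  targets=[
    [1, 0, 0, 0],
    [0, 0, 0, 0],
    [0, 0, 0, 0],
  ],
)

```text
t: 16.93
ee_pos: [446.1, 198.4, 49.7]
orientation: [-1.089, -1.38, 1.38]
ft_force: [-0.5, -0.7, 1.5]
width: 0.4
```

Emit:
arm_command(
  targets=[
    [1, 0, 0, 0],
    [0, 0, 0, 0],
    [0, 0, 0, 0],
  ],
)

```text
t: 17.18
ee_pos: [445.8, 199.3, 49.7]
orientation: [-1.089, -1.38, 1.38]
ft_force: [-0.1, -1.5, -0.1]
width: 0.5
```

Emit:
arm_command(
  targets=[
    [1, 0, 0, 0],
    [0, 0, 0, 0],
    [0, 0, 0, 0],
  ],
)

```text
t: 17.43
ee_pos: [445.6, 200.3, 49.7]
orientation: [-1.089, -1.38, 1.38]
ft_force: [-1.5, -1.2, -0.7]
width: 0.4
```

Emit:
arm_command(
  targets=[
    [1, 0, 0, 0],
    [0, 0, 0, 0],
    [0, 0, 0, 0],
  ],
)

```text
t: 17.68
ee_pos: [445.4, 201.3, 49.6]
orientation: [-1.089, -1.38, 1.38]
ft_force: [-0.2, -0.7, -0.3]
width: 0.5
```

Emit:
arm_command(
  targets=[
    [1, 0, 0, 0],
    [0, 0, 0, 0],
    [0, 0, 0, 0],
  ],
)

```text
t: 17.93
ee_pos: [445.1, 202.2, 49.6]
orientation: [-1.089, -1.38, 1.38]
ft_force: [0.4, -2.7, 0.5]
width: 0.2
```

Emit:
arm_command(
  targets=[
    [0.7, 0, 0, 0],
    [0, 0, 0, 0],
    [0, 0, 0, 0],
  ],
)

```text
t: 18.18
ee_pos: [445.1, 202.4, 49.7]
orientation: [-1.089, -1.379, 1.38]
ft_force: [1.0, -5.8, 1.7]
width: 0.6
```

Emit:
arm_command(
  targets=[
    [0.7, 0, 0, 0],
    [0, 0, 0, 0],
    [0, 0, 0, 0],
  ],
)

```text
t: 18.43
ee_pos: [445.0, 202.6, 49.7]
orientation: [-1.09, -1.379, 1.381]
ft_force: [1.8, -7.8, 1.9]
width: 0.2
```

The force jumped and the arm stopped advancing, so the tab is on its stop. Back off and rise clear on the near side.

Emit:
arm_command(
  targets=[
    [-2, 0, 0, 0],
    [-4, 0, 0, 0],
    [-6, 0, 0, 0],
    [-8, 0, 0, 0],
    [-8, 0, 0, 0],
    [0, -20, 0, 0],
    [0, -25, 5, 0],
    [0, -25, 10, 0],
    [0, -25, 15, 0],
    [0, -25, 15, 0],
    [0, -25, 15, 0],
    [0, -25, 10, 0],
    [0, 0, 0, 0],
    [0, 0, 0, 0],
  ],
)

```text
t: 19.6
ee_pos: [384.0, 159.9, 220.8]
orientation: [-1.091, -1.383, 1.377]
ft_force: [-0.2, -0.2, 0.2]
width: 0.6
```

```bash
python3 - <<'E'
from plan import *
S=[564.6,217.7,.2344]
go(S,(-190,-12,220))
a,b,c=get_image("scene"),get_image("side"),get_image("wrist")
h=np.hstack([cv2.resize(x,(400,400),interpolation=2) for x in (a[150:270,180:300],b[150:270,190:310])])
cv2.imwrite("pics/h.png",np.vstack([h,cv2.resize(c[190:290,160:460],(800,200))]))
E
```

```text
t 19.6 F [-0.2 -0.2  0.2] width 0.6 stand-frame TCP [-189.1  -14.2  220.8]
tool shift [2.2 0.8 0.9] yaw now 0.234 turn needed about tool y -0.0 q [ 0.37  0.14  2.09 -0.    0.91 -1.44]
```

View pics/h.png

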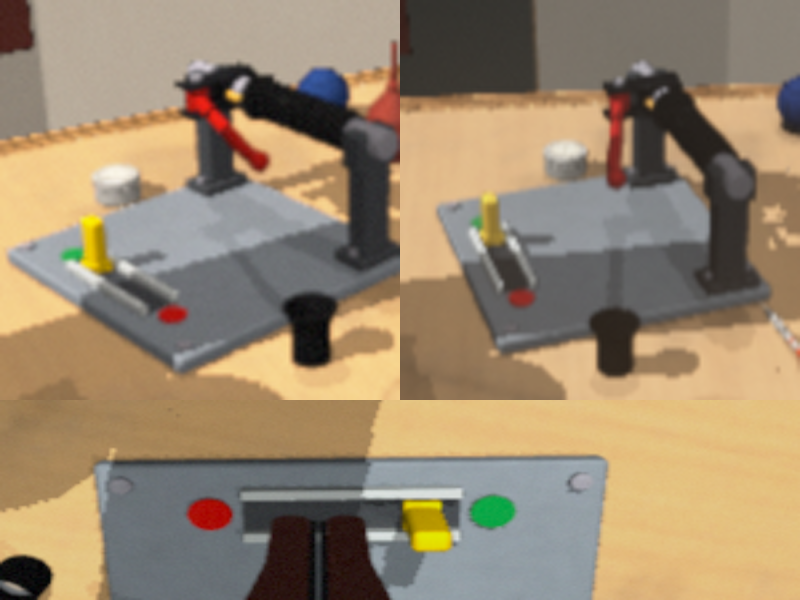

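The final view shows the tab at the green end, with its base centre at about y = +31 mm against +30 mm nominal. The lever is fully out, the bystanders stand as before and the arm is clear.

```bash
python3 -c "
from workcell import *
print(close_job())"
```

```text
the job is handed in; nothing more can be done
None
```

The lever check and the tab marking are both done, and the job is handed in at about 20 s of the 67 s allowed.

- **Lever:** I pressed it with the outside of the closed fingers. At its stop the advance all but ended and the force along the press direction was about 8 N. I held it there for about 2.7 s, then backed off slowly. The images show it sprung fully back out.
- **Tab:** I pushed it with a finger's back to the green end. There the force rose to about 8 N and the motion stopped. The last wrist picture puts its centre at about y = +31 mm, against +30 mm nominal.
- **Finish:** The arm ended about 220 mm above the bench on the near side, with force readings near zero. The tin and loupe look as they did at the start. The screwdriver lay partly outside the last crop, and the arm never went near it.

One mismatch came up: the plate's front edge measured 213 mm against 220 mm nominal, probably because of its rounded corners. I corrected the stand's position by the two discs, which left it good to about 2–3 mm, so I used the contact forces to find both stops.

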